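# Line up the bakes in the loading corner

### The job

Line the two bakes up for the oven by pushing them along the bench: first push the loaf tin fully into the corner of the blue fence, its long side flush against the long rail and its end against the short rail. Then push the pie along until it rests against the long rail and against the free end of the loaf tin, with the loaf still home. Only push: neither bake may leave the bench or be tipped, and the other kitchen things stay where they are.

Things in the scene. Friction and masses are not known exactly. Their poses are not given: they have to be found in the camera images.
- fence: L-shaped fence of two blue plastic bars, 20 mm thick and 45 mm tall, fixed to the bench. Origin: the inner corner, where the two inner faces meet, at bench height. Its y axis runs along the long rail: the long rail's inner face is the plane x = 0 and reaches from the corner to y = -500 mm; the bakes lie on its -x side (the robot's side). The short rail's inner face is the plane y = 0 and reaches from the corner to x = -150 mm; the bakes lie on its -y side.
- loaf: loose dark steel loaf tin with a brown loaf in it, about 0.4 to 0.8 kg; straight upright sides, 100 mm (its x) by 190 mm (its y), tin 60 mm tall, bread top at 80 mm. Origin: centre of the underside. It starts a few cm out from both rails and up to 0.3 rad askew; home, its origin is at x = -50, y = -95 mm in the fence's frame with its axes parallel to the fence's.
- pie: loose round pie in a silver foil tin, golden crust, about 0.3 to 0.65 kg; widest at the rim, 140 mm diameter at 29 to 34 mm height, base 112 mm diameter, crust top at 53 mm. Origin: centre of the underside. It starts out from the long rail, further along it towards -y of the fence than the loaf tin; home, its origin is at x = -70, y = -260 mm in the fence's frame.
- shaker: steel flour shaker, 60 mm dia, 93 mm tall; loose bystander, origin: centre of the underside. Leave it alone.
- ramekin: white ceramic ramekin, 80 mm dia, 45 mm tall; loose bystander, origin: centre of the underside. Leave it alone.
- jar: amber glass jar with white cap, 64 mm dia, 85 mm tall; loose bystander, origin: centre of the underside. Leave it alone.
- measure: grey plastic measuring mug, 70 mm dia, 85 mm tall; loose bystander, origin: centre of the underside. Leave it alone.
- scraper: steel dough scraper standing blade-up on a red grip, 26 x 120 mm, 92 mm tall; loose bystander, origin: centre of the underside. Leave it alone.
- brush: flat wooden pastry brush lying down, about 205 mm long, 45 mm wide, 14 mm tall; loose bystander, origin: on the underside, at the joint of handle and metal band, 115 mm from the handle's end; x points to the bristles. Leave it alone.
Mind the look-alikes: they are no part of the job. Leave any turquoise or white look-alike of the pie alone.

How it is judged:
By the outcome, as a careful person would: the job done as asked, in the order asked, and still so for the second after the job is handed in, with the robot touching nothing.
It also fails if it takes over 72 s, if anything falls off the work surface, if the arm or the gripper's body presses on something with over 40 N, if the wrist force passes 120 N, or if a joint passes its speed limit or range.

### The arm

A 6-joint arm with a two-finger parallel gripper is mounted at the origin on the work surface. World frame = base frame: x ahead of the robot, y to its left, z up, the work surface at z = 0. Lengths are in m, angles in degrees, forces in N, time in s.
With the tool pointing down it reaches from about 0.425 to 0.95 m from the base axis. Payload 14.7 kg.
Tool frame: the origin (TCP) lies at the very end of the fingers, on their centre line; the grasp point (between the pads) lies 19 mm behind it; z points along the fingers, y is the direction in which the jaws open and shut (so a half turn about z gives the same grasp; the last joint's range is limited). The gripper opens to 85 mm and grips with 20 to 120 N. Pads are 22 mm wide; open, the fingers measure 114 mm over their backs; the gripper's body (76 mm by 85 mm) begins 54 mm behind the grasp point. The pads swing forward as they close: fully open they stand 13 mm farther back than shut.
Start: joints at [69.007, 27.513, 91.461, -0, 61.026, -2.67], TCP at [0.204, 0.617, 0.231] pointing down, gripper open.
Joint ranges: [-157.49, 157.49], [-46.99, 117.5], [13.45, 153.17], [-89.5, 269.5], [5.16, 153.95], [-167.48, 167.48]. Speed limits (degrees/s): [108.29, 108.29, 136.94, 172.46, 172.46, 172.46].

### API

Orientations are given as [roll, pitch, yaw] about the fixed x, y, z axes, in that order (R = Rz(yaw) Ry(pitch) Rx(roll)).
In Python, from rig import * gives the robot as it stands. Calls block until the motion is done:
- reach(position, orientation): joint-space move of the TCP to a pose.
- move_straight(position, frame=None, velocity=0.15, max_force=None): straight line of the TCP; frame=None keeps the orientation; velocity is the mean speed in m/s. With max_force (N) it stops when the force on the tool has changed by that much, and returns True; else False.
- move_j(angles): joint-space move.
- command_gripper(opening, f_grip=None): opening from 0.0 (shut) to 1.0 (fully open); f_grip is the grip in N (None keeps the last); returns when the fingers have stopped.
- sleep(seconds).
- solve_ik(position, orientation): joint angles nearest the present ones, or None.
- get_image(name): name is "scene" or "side" or "wrist"; returns a dict with "pixels" (400x640x3 uint8, red, green, blue), "K" (3x3 intrinsics, pixels), "cam_to_world" (4x4, takes a point from camera to world coordinates). Camera axes: x right, y up, looking along -z (the intrinsics and any distortion apply to the point x, -y, -z); pixel columns grow to the right and rows downward; lengths in m; the calibration is good to about 2 mm. A picture is of the moment at which its call begins. There is no depth.
A pose or a line that the arm cannot do raises Unreachable and nothing moves.
- job_done(): hands the job in, once; it reports no verdict.
Readings, each from a call of its own:
- current_time(): time.
- current_joint_positions(): joint angles.
- current_qvel(): joint speeds.
- current_effort(): joint torques, N m.
- current_eef_pos(): TCP position.
- current_orientation(): TCP orientation.
- current_wrist_force(): force on the tool from outside, world axes, zero at the start.
- current_ft_torque(): the same for the moment, N m.
- current_opening(): opening from 0.0 (shut) to 1.0 (fully open).
Only numpy, scipy, OpenCV 4.12 (cv2) and the standard library are available. Lean on these libraries where they do the work, as an engineer would, in place of code of your own. Each camera call takes 0.05 s, during which the arm holds its last target.

## Working session

There is one attempt and no reset: what is moved stays moved. The work goes in short steps, each a Python script; the robot and the scene stay as the last script left them, time stands still between calls to the robot, and variables do not carry over. Pictures are saved under pics/ and viewed, and the job is handed in when it is done.

```bash
ls; mkdir -p pics
python3 - <<'E'
from rig import *
import cv2,numpy as np
for n in ["scene","side","wrist"]:
    d=get_image(n); cv2.imwrite(f"pics/{n}0.png",d["pixels"][:,:,::-1])
    print(n,np.round(d["K"],1).tolist(),np.round(d["cam_to_world"],3).tolist(),[k for k in d])
print(current_time())
E
```

```text
pics
scene [[505.0, 0.0, 322.2], [0.0, 505.0, 205.8], [0.0, 0.0, 1.0]] [[-0.691, -0.619, 0.373, 1.143], [0.723, -0.601, 0.341, 0.489], [0.013, 0.505, 0.863, 1.412], [0.0, 0.0, 0.0, 1.0]] ['pixels', 'K', 'cam_to_world']
side [[464.8, 0.0, 319.2], [0.0, 464.8, 201.5], [0.0, 0.0, 1.0]] [[0.842, 0.387, -0.376, -0.018], [-0.54, 0.597, -0.593, -0.946], [-0.005, 0.702, 0.712, 1.133], [0.0, 0.0, 0.0, 1.0]] ['pixels', 'K', 'cam_to_world']
wrist [[318.4, 0.0, 316.6], [0.0, 318.4, 202.8], [0.0, 0.0, 1.0]] [[0.315, -0.915, -0.254, 0.14], [0.949, 0.303, 0.086, 0.638], [-0.001, -0.268, 0.963, 0.373], [0.0, 0.0, 0.0, 1.0]] ['pixels', 'K', 'cam_to_world']
0.15
```

View pics/scene0.png

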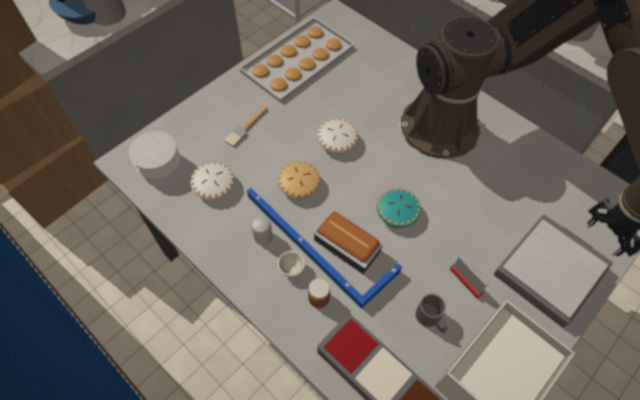

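View pics/side0.png

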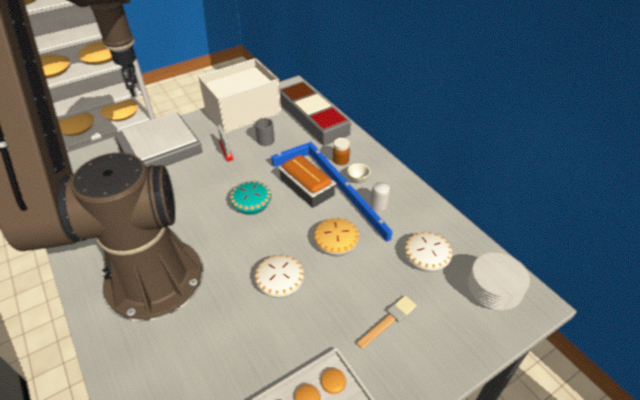

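View pics/wrist0.png

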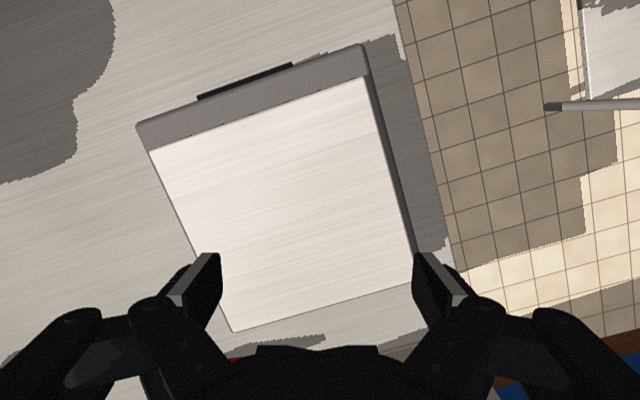

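The scene shows the pie candidates: golden at (299,180), turquoise (399,208), white (337,136) and white (212,180). By the description it is the golden one. The loaf is at (348,240), and the fence runs from (250,191) via the corner (362,300) to (399,267). Close crops next.

```bash
cat > h.py <<'E'
import numpy as np, cv2
from rig import *
def proj(d,P):
    P=np.atleast_2d(P).astype(float); T=np.linalg.inv(d["cam_to_world"])
    c=P@T[:3,:3].T+T[:3,3]; c=c*[1,-1,-1]
    q=c@np.array(d["K"]).T; return q[:,:2]/q[:,2:]
def unproj(d,uv,z):
    uv=np.atleast_2d(uv).astype(float); K=np.array(d["K"]);T=np.array(d["cam_to_world"])
    r=np.c_[(uv-K[:2,2])/[K[0,0],K[1,1]],np.ones(len(uv))]*[1,-1,-1]
    r=r@T[:3,:3].T; s=(z-T[2,3])/r[:,2]; return T[:3,3]+r*s[:,None]
def crop(d,u0,v0,w,h,k,name):
    p=d["pixels"][v0:v0+h,u0:u0+w,::-1]
    cv2.imwrite("pics/"+name,cv2.resize(p,None,fx=k,fy=k,interpolation=cv2.INTER_CUBIC))
E
python3 - <<'E'
from h import *
d=get_image("scene"); crop(d,235,150,190,160,4,"s1.png")
d=get_image("side"); crop(d,220,130,190,140,4,"s2.png")
E
```

```text
(no output)
```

View pics/s1.png

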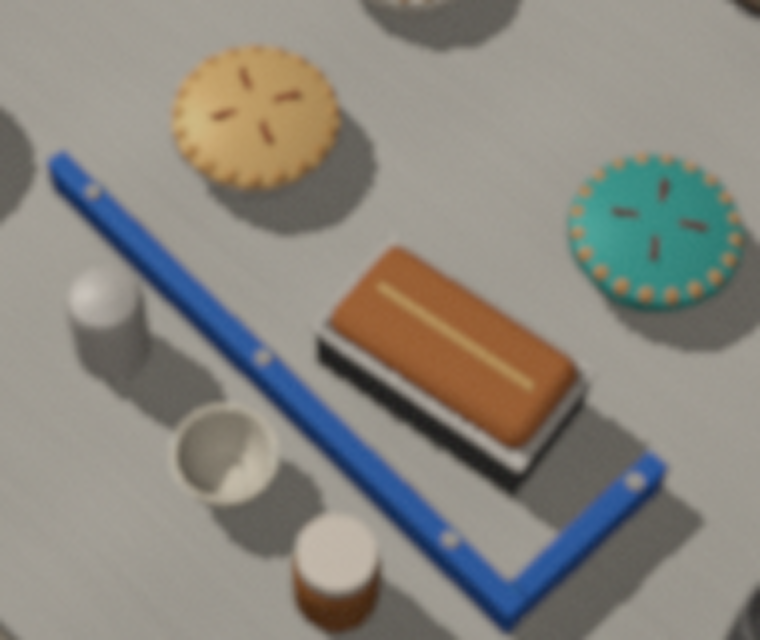

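View pics/s2.png

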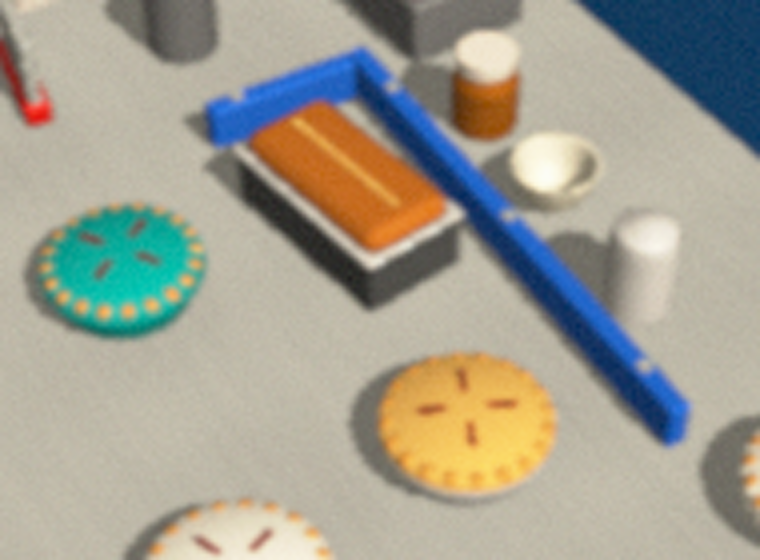

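```bash
cat >> h.py <<'E'
from scipy.optimize import minimize, least_squares
def R2(a): return np.array([[np.cos(a),-np.sin(a)],[np.sin(a),np.cos(a)]])
def f2w(F,p):
    p=np.atleast_2d(p).astype(float); o=p.copy(); o[:,:2]=p[:,:2]@R2(F[2]).T+F[:2]; return o
def box(x0,x1,y0,y1,z0,z1): return np.array([[x,y,z] for x in(x0,x1) for y in(y0,y1) for z in(z0,z1)])
def sil(d,parts,roi,S=4):
    u0,v0,w,h=roi; m=np.zeros((h*S,w*S),np.uint8)
    for P in parts:
        q=(proj(d,P)+0.5-[u0,v0])*S-0.5
        cv2.fillPoly(m,[np.round(cv2.convexHull(q.astype(np.float32))*16).astype(np.int32)],255,cv2.LINE_AA,4)
    return cv2.GaussianBlur(cv2.resize(m,(w,h),interpolation=cv2.INTER_AREA),(0,0),0.9)/255.
def fit(d,mask,partsf,x0,roi,valid=None):
    u0,v0,w,h=roi; M=cv2.GaussianBlur(mask[v0:v0+h,u0:u0+w].astype(np.float32),(0,0),0.7)
    V=1 if valid is None else valid[v0:v0+h,u0:u0+w]
    f=lambda x:(((sil(d,partsf(x),roi)-M)**2)*V).sum()
    x0=np.array(x0,float);n=len(x0); st=np.array([.015,.015,.06])[:n]
    for s in(1,.2):
        r=minimize(f,x0,method="Nelder-Mead",options=dict(initial_simplex=np.vstack([x0]+[x0+np.eye(n)[i]*st[i]*s for i in range(n)]),xatol=1e-5,fatol=1e-4)); x0=r.x
    return r.x,r.fun
def hsv(d): return cv2.cvtColor(d["pixels"],cv2.COLOR_RGB2HSV).astype(int)
FP=lambda x:[f2w(x,box(0,.02,-.5,.02,0,.045)),f2w(x,box(-.15,.02,0,.02,0,.045))]
def circ(r,z,n=40):
    t=np.arange(n)*2*np.pi/n; return np.c_[r*np.cos(t),r*np.sin(t),np.full(n,z)]
PIE=np.vstack([circ(.056,0),circ(.07,.029),circ(.07,.034),circ(.035,.053)])
PP=lambda x:[PIE+[x[0],x[1],0]]
LP=lambda x:[f2w(x,box(-.05,.05,-.095,.095,0,.06))]
E
python3 - <<'E'
from h import *
for n,kp,lf,pc in [("scene",[(502,592),(57,155),(655,455)],[(320,325),(518,468),(587,378)],(257,117)),("side",[(362,52),(680,405),(212,103)],[(463,212),(370,265),(238,148)],(467,422))]:
    d=get_image(n); off=np.array([235,150] if n=="scene" else [220,130])
    print(n,"fence",unproj(d,np.array(kp)/4+off,.045)[:,:2].round(3).tolist(),"loaf",unproj(d,np.array(lf)/4+off,.06)[:,:2].round(3).tolist(),"pie",unproj(d,np.array(pc)/4+off,.038)[:,:2].round(3).tolist())
E
```

```text
scene fence [[0.696, 0.235], [0.669, -0.263], [0.538, 0.246]] loaf [[0.638, -0.0], [0.622, 0.184], [0.532, 0.173]] pie [[0.529, -0.178]]
side fence [[0.697, 0.238], [0.671, -0.267], [0.543, 0.25]] loaf [[0.644, -0.008], [0.544, -0.019], [0.525, 0.167]] pie [[0.527, -0.187]]
```

Run:
```python
from h import *
for n in ("scene","side"):
    d=get_image(n);H=hsv(d);h,s,v=H[...,0],H[...,1],H[...,2]
    roi=(235,140,190,180) if n=="scene" else (220,130,190,140)
    blue=(h>98)&(h<125)&(s>120)&(v>50)
    if n=="side": blue&=~((np.mgrid[:400,:640][1]>395))
    x,f=fit(d,blue,FP,[.682,.236,-.053],roi); print(n,"fence",x.round(4),f,blue[roi[1]:roi[1]+roi[3],roi[0]:roi[0]+roi[2]].sum())
    pie=np.zeros_like(blue)
    gold=(h>8)&(h<30)&(s>70)&(v>90); c=(299,180) if n=="scene" else (337,236)
    yy,xx=np.mgrid[:400,:640]; gold&=np.hypot(xx-c[0],yy-c[1])<32
    # crust only: rim upward
    CR=np.vstack([circ(.07,.034),circ(.035,.053)])
    x2,f2=fit(d,gold,lambda x:[CR+[x[0],x[1],0]],[.528,-.182],roi if n=="scene" else (290,200,95,75)); print(n,"pie",x2.round(4),f2,gold.sum())
    dark=((v<75)&(s<90))|((h<14)&(s>110))
    lp=sil(d,FP(x),(0,0,640,400))
    crop({"pixels":np.repeat((gold*100+blue*50+dark*255).clip(0,255).astype(np.uint8)[...,None],3,2)},*roi,4,f"m_{n}.png")
```

```text
scene fence [ 0.6835  0.2306 -0.0489] 370.6111672515166 1556
scene pie [ 0.5276 -0.1825] 6.015018858351981 1207
side fence [ 0.6857  0.2364 -0.0484] 596.3619716540521 1932
side pie [ 0.5292 -0.1805] 11.458821888851608 1288
```

Run:
```python
from h import *
# loaf from rim corners, both views
obs=[("scene",[235,150],[((320,325),(-.05,0)),]) ]
K={"scene":([235,150],{ (1,-1):(320,325),(1,1):(518,468),(-1,1):(587,378)}),"side":([220,130],{(1,-1):(463,212),(-1,-1):(370,265),(-1,1):(238,148)})}
D={n:get_image(n) for n in K}
def res(x,names):
    r=[]
    for n in names:
        off,k=K[n]
        for (a,b),uv in k.items():
            r.append(proj(D[n],f2w(x,[[a*.05,b*.095,.06]]))[0]-(np.array(uv)/4+off))
    return np.concatenate(r)
for nm in (["scene"],["side"],["scene","side"]):
    s=least_squares(res,[.585,.08,.1],args=(nm,)); print(nm,s.x.round(4),s.fun.round(1))
```

```text
['scene'] [0.5831 0.0859 0.081 ] [-1.6 -0.4 -0.6  0.9  2.2 -0.7]
['side'] [0.5842 0.0797 0.1045] [ 0.2  0.2  0.1  0.1 -0.3 -0.3]
['scene', 'side'] [0.5844 0.0837 0.0974] [-2.5 -0.1 -0.9  0.4  1.5 -1.4 -0.5 -0.4 -0.7 -0.6 -0.7 -1.1]
```

Run:
```python
from h import *
for n,F,L in (("scene",[.6835,.2306,-.0489],[.5844,.0837,.0974]),("side",[.6857,.2364,-.0484],[.5844,.0837,.0974])):
    d=get_image(n); roi=(235,140,190,180) if n=="scene" else (220,130,190,140)
    u0,v0,w,h=roi
    p=cv2.resize(np.ascontiguousarray(d["pixels"][v0:v0+h,u0:u0+w,::-1]),None,fx=4,fy=4)
    H=hsv(d)[v0:v0+h,u0:u0+w]; b=((H[...,0]>98)&(H[...,0]<125)&(H[...,1]>120)&(H[...,2]>50)).astype(np.uint8)
    cs,_=cv2.findContours(cv2.resize(b,None,fx=4,fy=4,interpolation=0),0,2); cv2.drawContours(p,cs,-1,(0,255,255),1)
    E=[(0,1),(0,2),(0,4),(3,1),(3,2),(3,7),(5,1),(5,4),(5,7),(6,2),(6,4),(6,7)]
    for P,c in [(q,(0,0,255)) for q in FP(F)]+[(LP(L)[0],(0,255,0)),]:
        q=((proj(d,P)+.5-[u0,v0])*4).astype(int)
        for a,e in E: cv2.line(p,tuple(map(int,q[a])),tuple(map(int,q[e])),c,1)
    cv2.imwrite(f"pics/ov_{n}.png",p)
```

```text
(no output)
```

View pics/ov_scene.png

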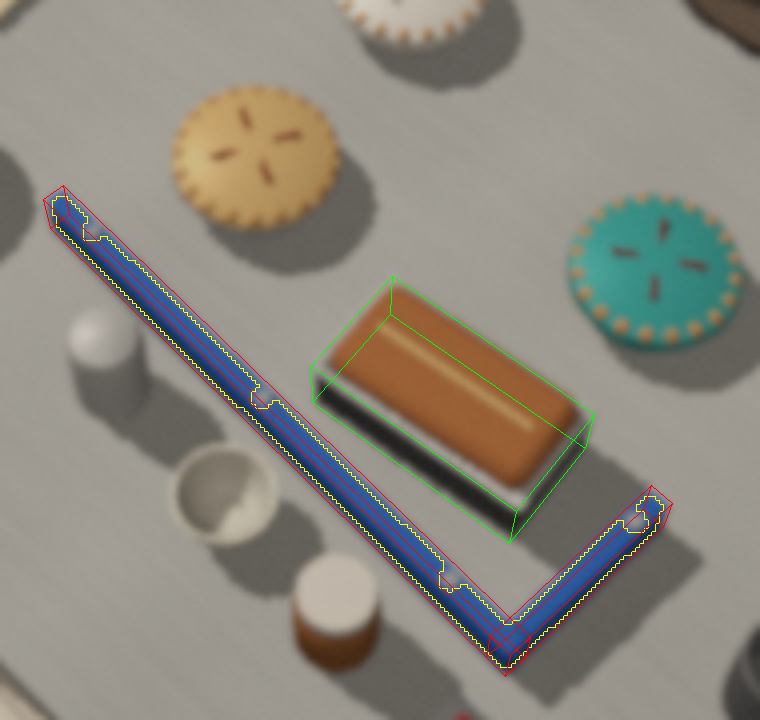

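View pics/ov_side.png

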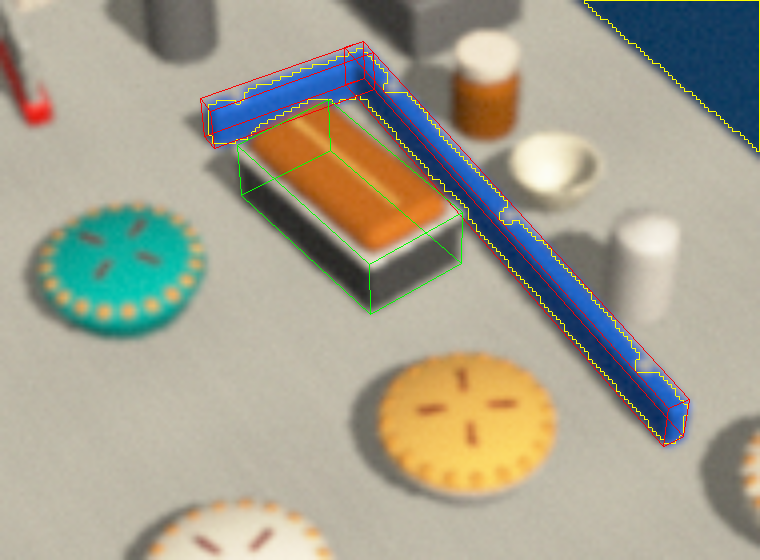

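Run:
```python
from h import *
F=np.array([.6846,.2335,-.0487]); d=get_image("scene")
for n,uv,z in [("whiteA",(337,135),.04),("whiteB",(212,180),.04),("turq",(399,207),.04),("shaker",(262,226),.093),("ramekin",(291,264),.045),("jar",(319,287),.085),("measure",(432,303),.085),("scraper",(466,280),.04),("gold",(299,179.5),.038),("loaf",(348,238),.08)]:
    p=unproj(d,[uv],z)[0,:2]; print(n,p.round(3),"fence",((p-F[:2])@R2(F[2])).round(3))
print(current_orientation(),current_eef_pos(),current_wrist_force())
for pf,yw in [((-.2,-.156),0),((-.05,-.28),90),((-.26,-.42),0),((-.07,-.52),90),((-.07,-.35),90)]:
    p=f2w(F,[[*pf,0.016]])[0]
    for k in(0,180):
        for o in ([180,0,np.degrees(F[2])+yw+k],):
            q=solve_ik(list(p),o); print(pf,p.round(3),o,None if q is None else np.round(q,0))
```

```text
whiteA [ 0.311 -0.212] fence [-0.351 -0.463]
whiteB [ 0.729 -0.377] fence [ 0.074 -0.607]
turq [0.385 0.123] fence [-0.294 -0.125]
shaker [ 0.747 -0.113] fence [ 0.079 -0.343]
ramekin [0.759 0.019] fence [ 0.085 -0.211]
jar [0.765 0.138] fence [ 0.085 -0.091]
measure [0.583 0.394] fence [-0.109  0.155]
scraper [0.44  0.419] fence [-0.254  0.174]
gold [ 0.53  -0.177] fence [-0.134 -0.418]
loaf [0.594 0.092] fence [-0.084 -0.145]
[ 1.79997535e+02 -1.25829168e-03  1.61678071e+02] [0.20430754 0.6170565  0.23132217] [-0.64637505  0.20900092 -0.3411229 ]
(-0.2, -0.156) [0.477 0.087 0.016] [180, 0, np.float64(-2.790304462287109)] [  7.  35. 122.  -0.  23. 100.]
(-0.2, -0.156) [0.477 0.087 0.016] [180, 0, np.float64(177.2096955377129)] [  7.  35. 122.  -0.  23. -80.]
(-0.05, -0.28) [ 0.621 -0.044  0.016] [180, 0, np.float64(87.20969553771289)] [ -7.  41. 104.  -0.  35.  -4.]
(-0.05, -0.28) [ 0.621 -0.044  0.016] [180, 0, np.float64(267.2096955377129)] None
(-0.26, -0.42) [ 0.404 -0.173  0.016] [180, 0, np.float64(-2.790304462287109)] [-27.  33. 128.  -0.  19.  66.]
(-0.26, -0.42) [ 0.404 -0.173  0.016] [180, 0, np.float64(177.2096955377129)] [ -27.   33.  128.   -0.   19. -114.]
(-0.07, -0.52) [ 0.589 -0.282  0.016] [180, 0, np.float64(87.20969553771289)] [-28.  43.  99.  -0.  38. -25.]
(-0.07, -0.52) [ 0.589 -0.282  0.016] [180, 0, np.float64(267.2096955377129)] [-28.  43.  99.  -0.  38. 155.]
(-0.07, -0.35) [ 0.598 -0.113  0.016] [180, 0, np.float64(87.20969553771289)] [-14.  40. 106.  -0.  34. -11.]
(-0.07, -0.35) [ 0.598 -0.113  0.016] [180, 0, np.float64(267.2096955377129)] None
```

```bash
cat >> h.py <<'E'
F=np.array([.6846,.2335,-.0487]); FD=float(np.degrees(F[2]))
def W(x,y,z): return [float(v) for v in f2w(F,[[x,y,z]])[0]]
def infence(p): return ((np.array(p[:2])-F[:2])@R2(F[2]))
def st(s=""): print(s,"fence xy",infence(current_eef_pos()).round(4),"z",round(current_eef_pos()[2],4),"F",((np.array(current_wrist_force()[:2]))@R2(F[2])).round(1),"t",round(current_time(),2))
E
python3 - <<'E'
from h import *
reach(W(-.188,-.156,.15),[180,0,FD+180]); st("above")
move_straight(W(-.188,-.156,.016),velocity=.15,max_force=15); st("down")
d=get_image("side"); cv2.imwrite("pics/a.png",d["pixels"][:,:,::-1]); crop(d,200,100,200,150,4,"a2.png")
E
```

```text
above fence xy [-0.1878 -0.1554] z 0.1501 F [-0.5  0.9] t 2.88
down fence xy [-0.1876 -0.1558] z 0.0166 F [0.5 0.6] t 3.92
```

View pics/a2.png

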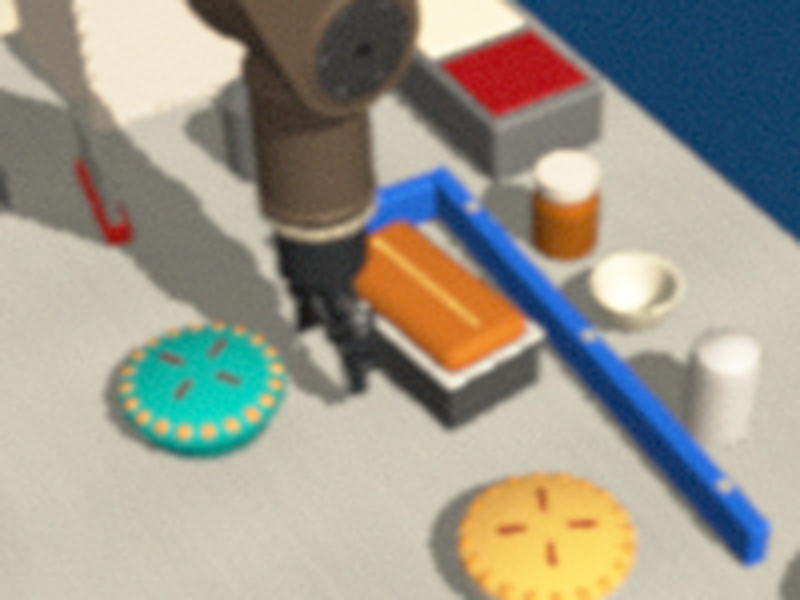

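The open jaws (crop ~(340,340)) stand clear between the turquoise pie and the tin's long side. Now I push the loaf towards the long rail.

Run:
```python
from h import *
print(move_straight(W(-.135,-.156,.016),velocity=.05,max_force=20)); st("p1")
print(move_straight(W(-.095,-.156,.016),velocity=.03,max_force=14)); st("p2")
d=get_image("side"); crop(d,200,100,200,150,4,"b2.png")
d=get_image("scene"); crop(d,235,150,190,150,4,"b1.png")
```

```text
False
p1 fence xy [-0.1348 -0.156 ] z 0.0161 F [0.9 0.1] t 5.17
True
p2 fence xy [-0.1115 -0.1562] z 0.0155 F [-0.3 -0.1] t 6.03
```

View pics/b2.png

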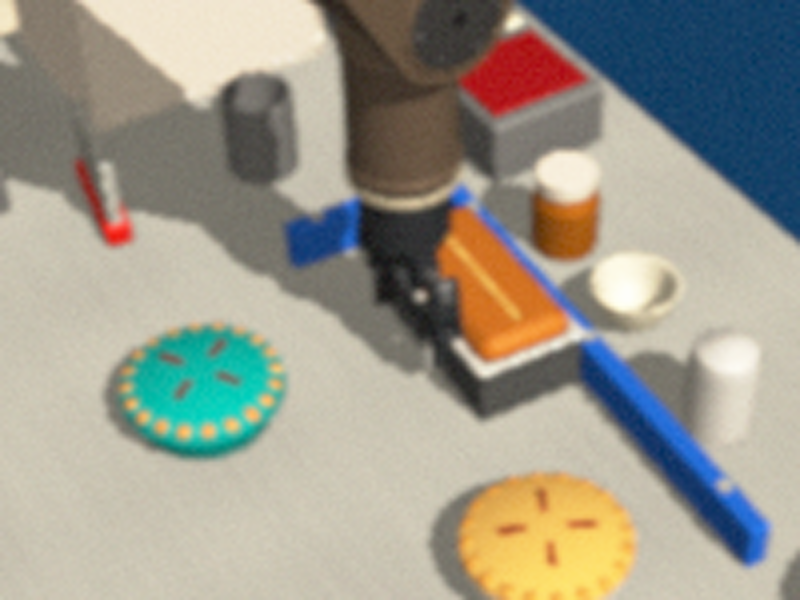

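View pics/b1.png

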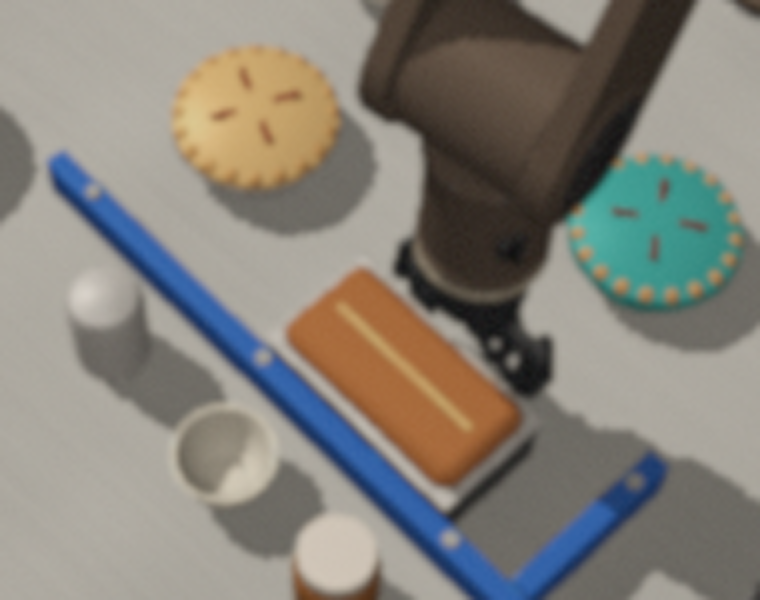

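Scene: the tin now lies flush along the long rail, about 60 mm short of the short rail. Next is the push on its end.

Run:
```python
from h import *
move_straight(W(-.14,-.156,.016),velocity=.15)
move_straight(W(-.14,-.156,.15),velocity=.25)
command_gripper(.6)
reach(W(-.052,-.295,.15),[180,0,FD+90])
print(move_straight(W(-.052,-.295,.016),velocity=.15,max_force=15)); st("down")
d=get_image("side"); crop(d,200,100,200,150,4,"c2.png")
d=get_image("scene"); crop(d,235,150,190,150,4,"c1.png")
```

```text
False
down fence xy [-0.0514 -0.295 ] z 0.0168 F [-0.   0.4] t 9.88
```

View pics/c2.png

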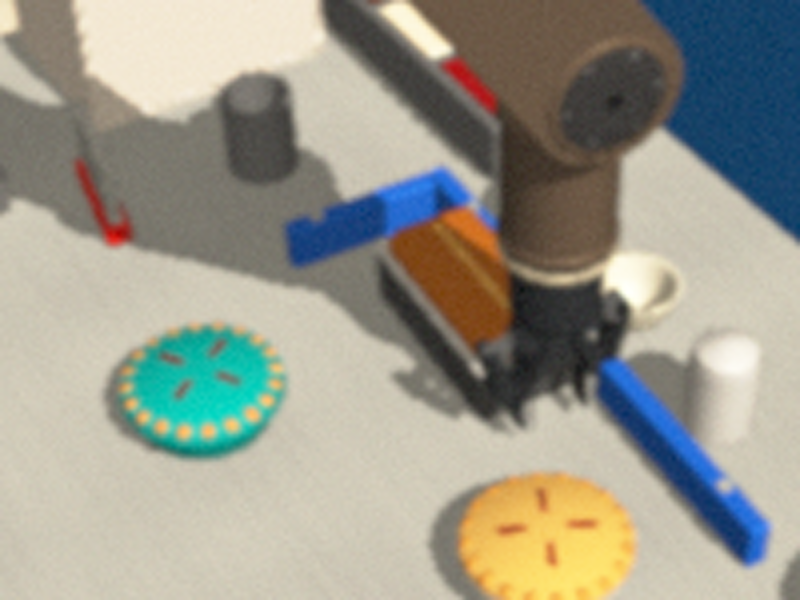

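View pics/c1.png

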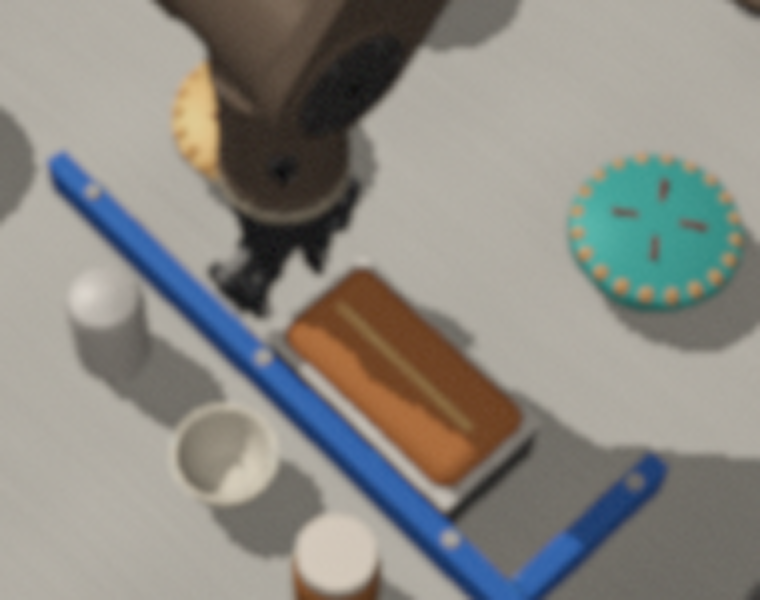

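The fingers are clear of the tin's end and of the rail. Push along +y.

Run:
```python
from h import *
print(move_straight(W(-.052,-.225,.016),velocity=.05,max_force=22)); st("p1")
print(move_straight(W(-.052,-.188,.016),velocity=.03,max_force=16)); st("p2")
d=get_image("side"); crop(d,200,100,200,150,4,"d2.png")
d=get_image("scene"); crop(d,235,160,190,150,4,"d1.png")
```

```text
False
p1 fence xy [-0.052 -0.225] z 0.016 F [0.  0.4] t 11.53
True
p2 fence xy [-0.0526 -0.2061] z 0.0157 F [-1.6 -6. ] t 12.26
```

View pics/d2.png

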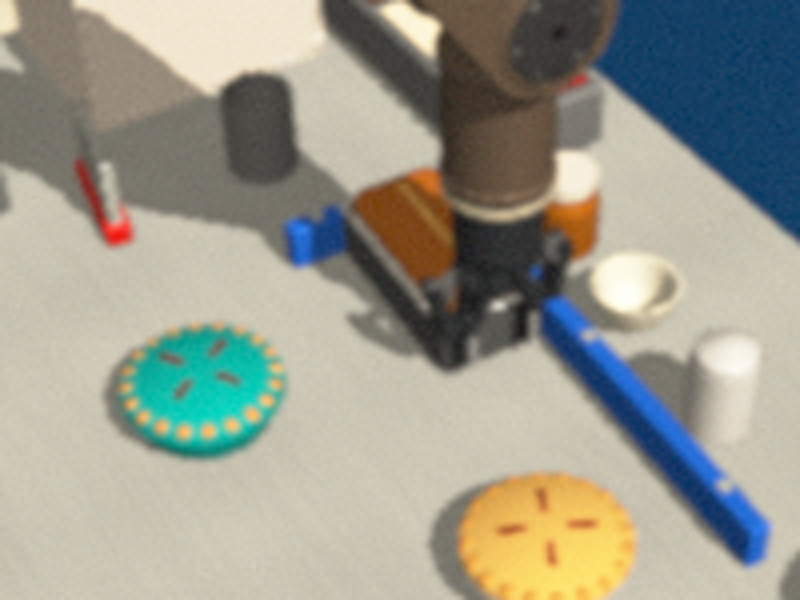

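View pics/d1.png

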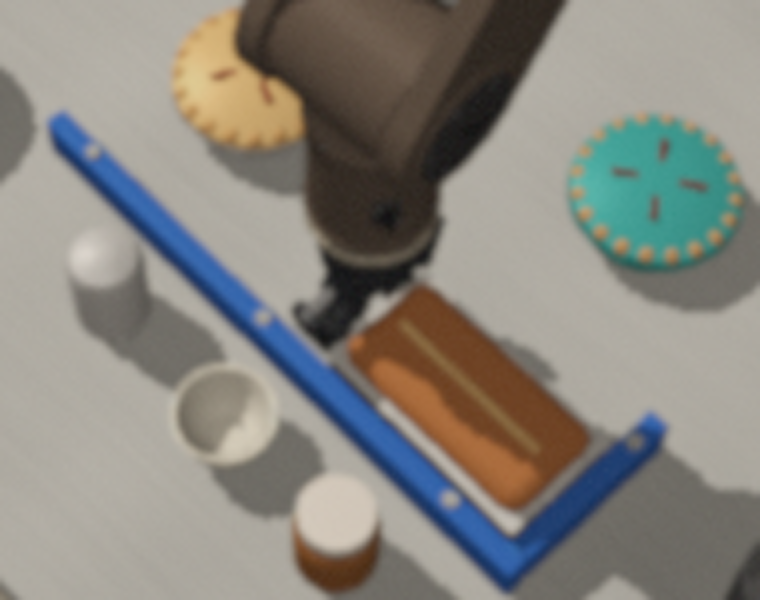

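```bash
cat >> h.py <<'E'
def overlay(n,roi,parts,name,k=4):
    d=get_image(n); u0,v0,w,h=roi
    p=cv2.resize(np.ascontiguousarray(d["pixels"][v0:v0+h,u0:u0+w,::-1]),None,fx=k,fy=k,interpolation=cv2.INTER_CUBIC)
    for P,c in parts:
        q=((proj(d,P)+.5-[u0,v0])*k).astype(np.int32); cv2.polylines(p,[q],True,c,1)
    cv2.imwrite("pics/"+name,p)
def rect(x0,x1,y0,y1,z): return f2w(F,[[x0,y0,z],[x1,y0,z],[x1,y1,z],[x0,y1,z]])
HOME=[(rect(-.1,0,-.19,0,.06),(0,255,0)),(rect(-.15,0,-.5,0,.045),(0,0,255))]
E
python3 - <<'E'
from h import *
print(move_straight(W(-.052,-.185,.016),velocity=.03,max_force=18)); st("p3")
move_straight(W(-.052,-.25,.016),velocity=.15)
move_straight(W(-.052,-.27,.15),velocity=.25)
reach(W(-.22,-.30,.15),[180,0,FD+180]);st()
overlay("side",(260,110,110,90),HOME,"e2.png",7)
overlay("scene",(290,190,120,110),HOME,"e1.png",6)
E
```

```text
True
p3 fence xy [-0.053  -0.2062] z 0.0153 F [-0.6 -5.3] t 12.6
 fence xy [-0.2198 -0.2999] z 0.1497 F [-0.1  0. ] t 15.26
```

View pics/e2.png

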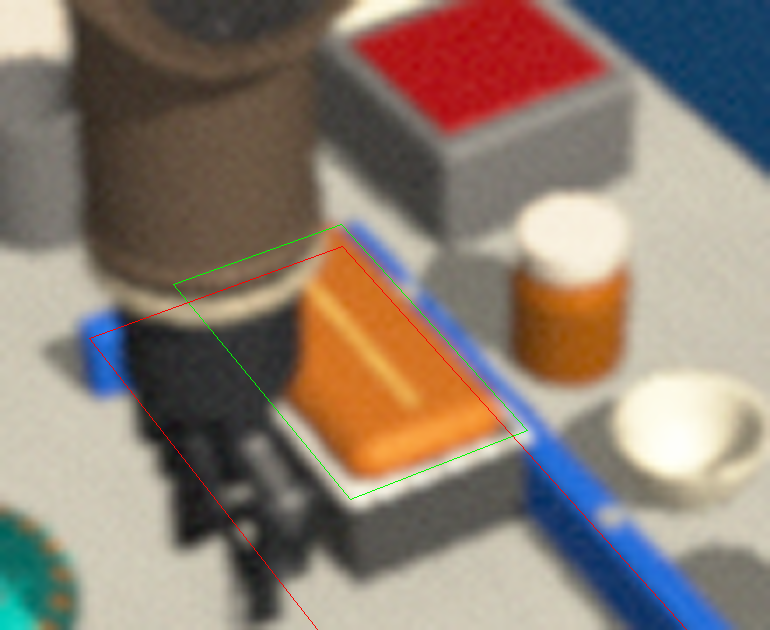

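View pics/e1.png

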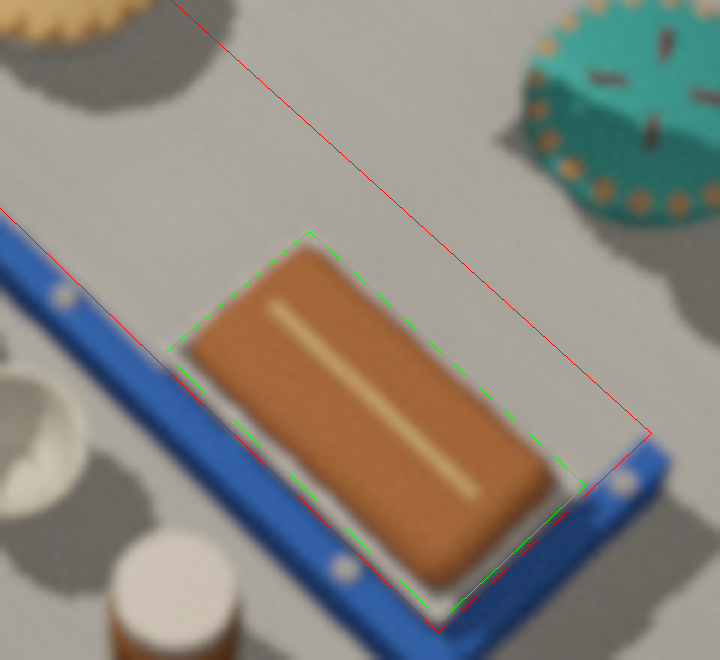

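The tin stopped twice at the same spot with 16–18 N. I'm checking the corner gap from above with the wrist camera.

Run:
```python
from h import *
reach(W(.02,-.02,.25),[180,0,FD+180]);st()
d=get_image("wrist"); cv2.imwrite("pics/w1.png",d["pixels"][:,:,::-1])
T=np.array(d["cam_to_world"]); print(infence(T[:2,3]),T[2,3])
print(proj(d,[W(0,0,.045),W(0,-.2,.045),W(-.15,0,.045),W(-.1,0,.06),W(0,0,.06)]).round(0).tolist())
```

```text
fence xy [ 0.0196 -0.0211] z 0.2495 F [ 0.6 -0. ] t 16.78
[-0.04826809 -0.02078626] 0.3914371596217081
[[336.0, 161.0], [152.0, 161.0], [338.0, 5.0], [339.0, 59.0], [337.0, 163.0]]
```

View pics/w1.png

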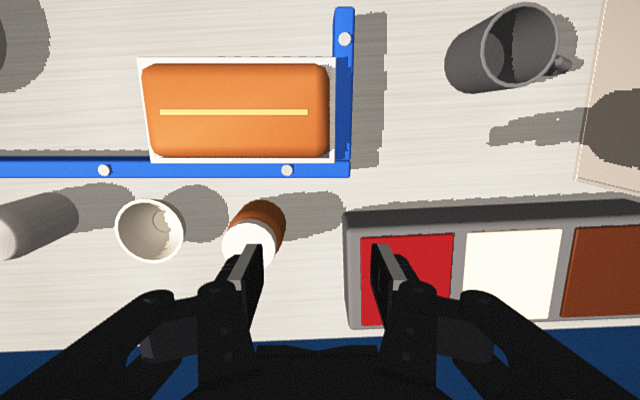

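Run:
```python
import cv2
p=cv2.imread("pics/w1.png")[0:200,120:380]
cv2.imwrite("pics/w1c.png",cv2.resize(p,None,fx=3,fy=3,interpolation=cv2.INTER_CUBIC))
```

```text
(no output)
```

View pics/w1c.png

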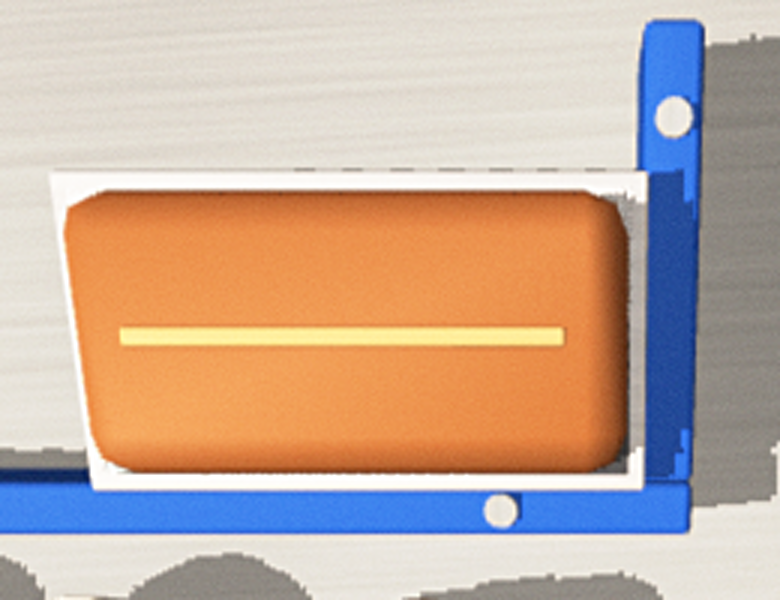

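Run:
```python
from h import *
d=get_image("wrist")
print(proj(d,[W(.02,.02,.045),W(-.15,0,.045),W(-.15,.02,.045),W(.02,-.2,.045),W(-.1,-.19,.06),W(0,-.19,.06),W(-.1,0,.06),W(0,0,.06)]).round(1).tolist())
def px(*a): return [np.array(v)/3+[120,0] for v in a]
print(px((690,532),(640,20),(705,20),(0,533),(50,172),(93,489),(648,172),(644,489)))
print("rim in fence",[infence(p).round(4).tolist() for p in unproj(d,px((50,172),(93,489),(648,172),(644,489)),.06)])
print("corner out",infence(unproj(d,px((690,532)),.045)[0]).round(4), infence(unproj(d,px((705,20)),.045)[0]).round(4))
```

```text
[[354.0, 178.5], [338.5, 4.9], [359.3, 4.9], [155.2, 178.8], [140.8, 58.9], [155.1, 162.7], [338.7, 58.6], [337.0, 162.5]]
[array([350.        , 177.33333333]), array([333.33333333,   6.66666667]), array([355.        ,   6.66666667]), array([120.        , 177.66666667]), array([136.66666667,  57.33333333]), array([151., 163.]), array([336.        ,  57.33333333]), array([334.66666667, 163.        ])]
rim in fence [[-0.1014, -0.1938], [0.0003, -0.1943], [-0.1011, -0.0026], [0.0005, -0.0025]]
corner out [0.0187 0.0155] [-0.1485  0.0159]
```

The wrist picture shows the tin's rim flush on both rails, from corner (335,163) to (336,57). It also puts the fence about 4 mm lower in y than my estimate, and with that correction the tin is home. Now the pie.

```bash
cat >> h.py <<'E'
F=np.array([.6846,.2297,-.0487])
E
python3 - <<'E'
from h import *
command_gripper(1.0)
reach(W(-.245,-.418,.15),[180,0,FD+180]);st()
print(move_straight(W(-.245,-.418,.009),velocity=.15,max_force=15)); st("down")
d=get_image("side"); crop(d,240,150,200,150,4,"g2.png")
d=get_image("wrist"); cv2.imwrite("pics/g3.png",d["pixels"][:,:,::-1])
E
```

```text
fence xy [-0.244  -0.4179] z 0.1502 F [1.  0.4] t 19.12
False
down fence xy [-0.2446 -0.4181] z 0.0095 F [-0.  -1.3] t 20.21
```

View pics/g2.png

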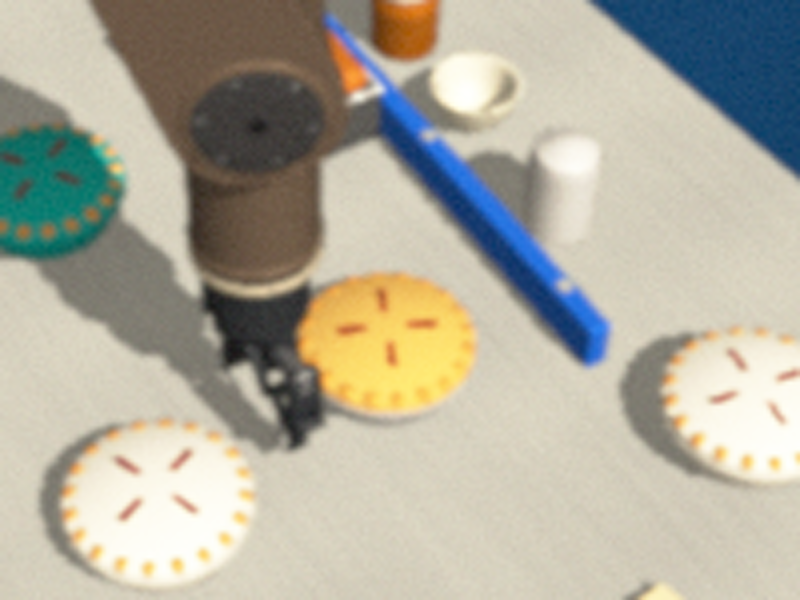

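View pics/g3.png

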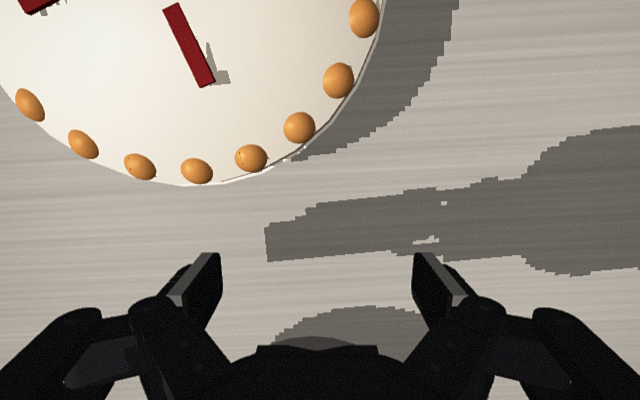

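The fingers stand between the golden and white pies, clear of both. Push the golden pie to the long rail.

Run:
```python
from h import *
print(move_straight(W(-.155,-.418,.009),velocity=.05,max_force=15)); st("p1")
print(move_straight(W(-.12,-.418,.009),velocity=.025,max_force=10)); st("p2")
d=get_image("side"); crop(d,240,150,200,150,4,"i2.png")
d=get_image("scene"); crop(d,225,130,190,150,4,"i1.png")
```

```text
False
p1 fence xy [-0.1551 -0.418 ] z 0.009 F [-0.7  0.2] t 22.26
True
p2 fence xy [-0.1359 -0.4176] z 0.0085 F [-3.8 -1.9] t 23.12
```

View pics/i2.png

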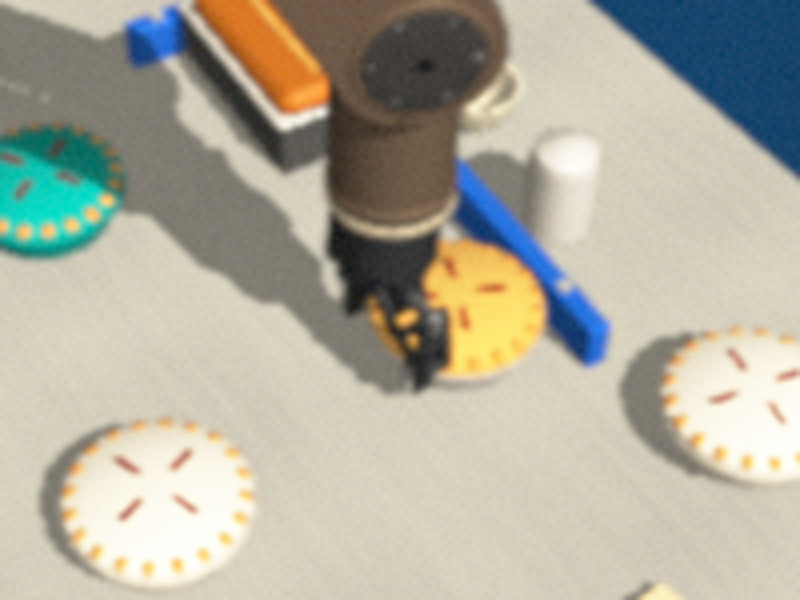

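View pics/i1.png

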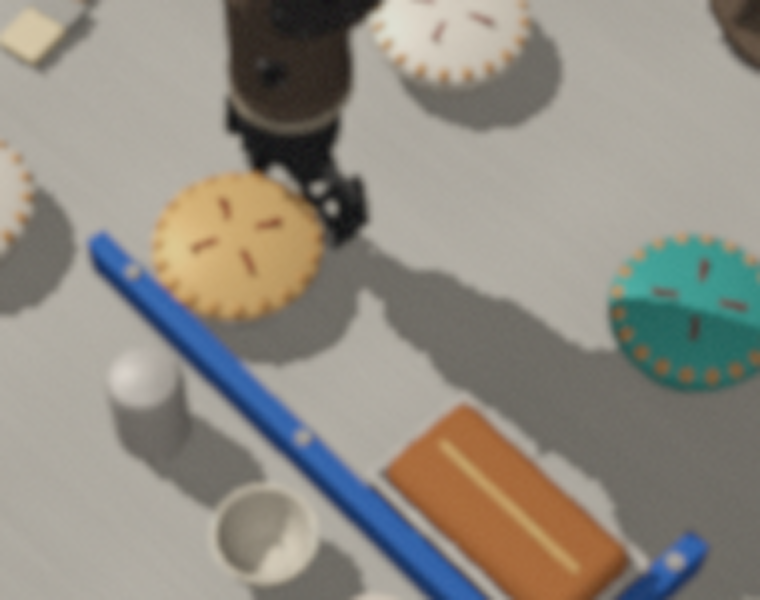

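The pie rests on the rail: the tool stopped at -135.9 mm, against -136.6 predicted. Next is the push along the rail.

Run:
```python
from h import *
move_straight(W(-.175,-.418,.009),velocity=.15)
move_straight(W(-.175,-.43,.15),velocity=.25)
reach(W(-.0705,-.518,.15),[180,0,FD+90]);st()
d=get_image("wrist"); cv2.imwrite("pics/j3.png",d["pixels"][:,:,::-1])
print(move_straight(W(-.0705,-.518,.009),velocity=.15,max_force=12)); st("down")
d=get_image("side"); crop(d,240,150,200,150,4,"j2.png")
d=get_image("scene"); crop(d,225,130,190,150,4,"j1.png")
```

```text
fence xy [-0.071  -0.5176] z 0.1493 F [-0.3 -0.4] t 25.74
False
down fence xy [-0.0699 -0.5183] z 0.0099 F [-0.5  0.1] t 26.88
```

View pics/j2.png

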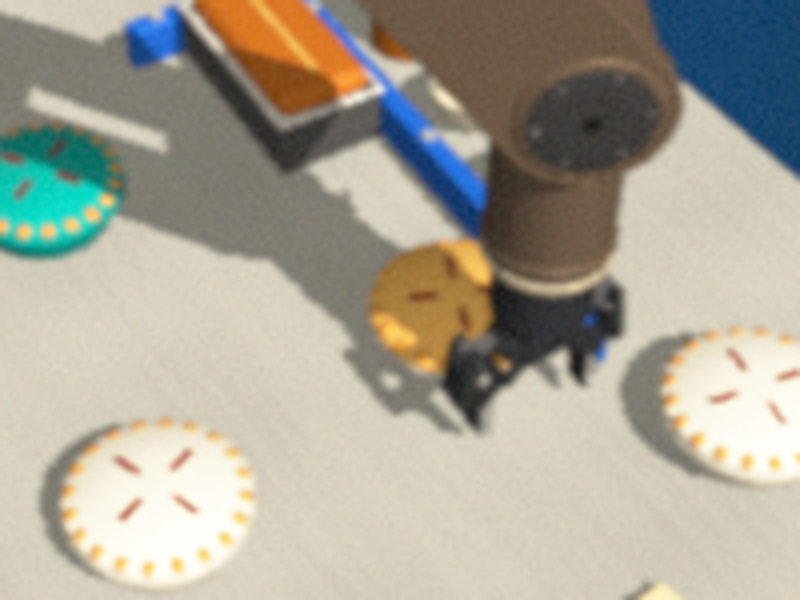

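View pics/j1.png

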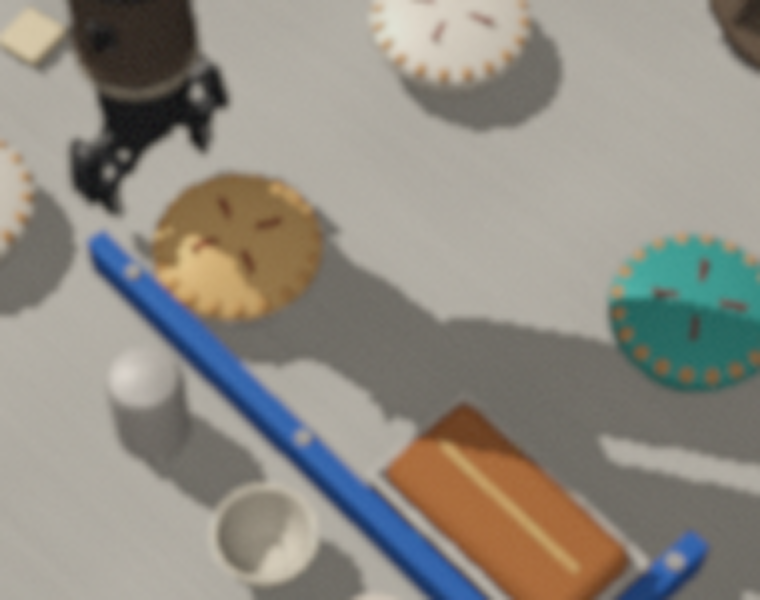

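Run:
```python
from h import *
print(move_straight(W(-.0705,-.47,.009),velocity=.05,max_force=12)); st("p0")
print(move_straight(W(-.0705,-.345,.009),velocity=.05,max_force=12)); st("p1")
d=get_image("side"); crop(d,240,130,200,150,4,"k2.png")
d=get_image("scene"); crop(d,235,150,190,150,4,"k1.png")
```

```text
False
p0 fence xy [-0.0704 -0.4701] z 0.009 F [-0.6 -0.9] t 28.09
False
p1 fence xy [-0.0705 -0.3451] z 0.009 F [-2.6 -3.3] t 30.74
```

View pics/k2.png

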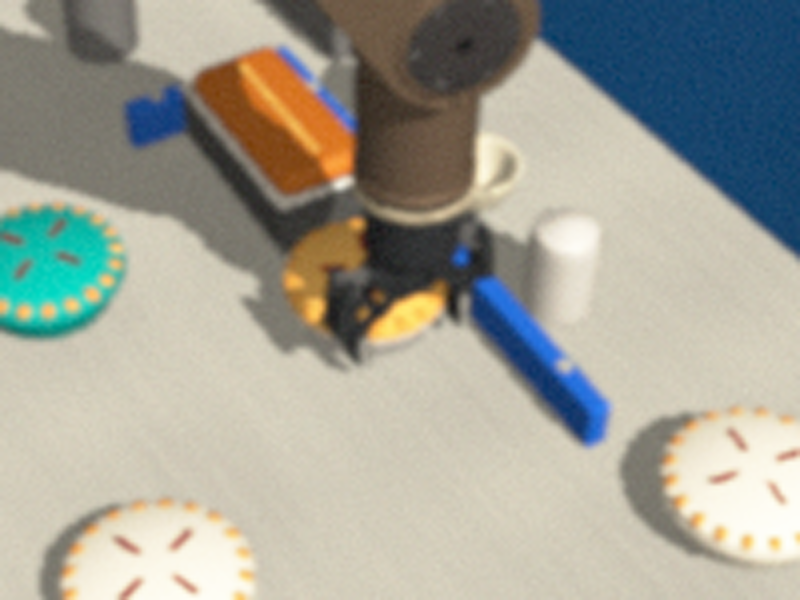

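View pics/k1.png

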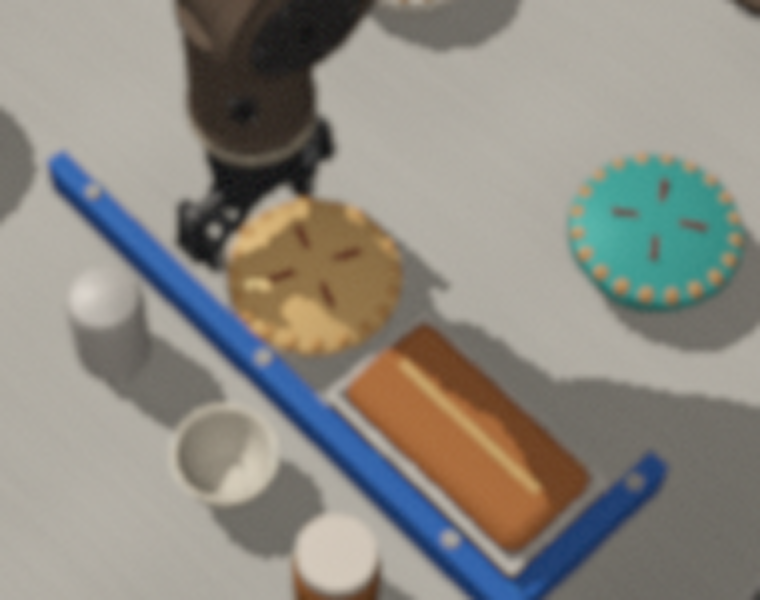

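Cradled and tracking well, about 18 mm to go to the tin. Finish slowly.

Run:
```python
from h import *
print(move_straight(W(-.0705,-.312,.009),velocity=.02,max_force=10)); st("p2")
move_straight(W(-.0705,-.36,.009),velocity=.05)
move_straight(W(-.0705,-.39,.15),velocity=.25)
# final press toward the rail
reach(W(-.19,-.26,.15),[180,0,FD+180])
d=get_image("side"); crop(d,240,130,200,150,4,"l2.png")
d=get_image("scene"); crop(d,235,150,190,150,4,"l1.png");st()
```

```text
True
p2 fence xy [-0.0705 -0.3251] z 0.0089 F [ -0.8 -10.1] t 31.87
 fence xy [-0.1897 -0.2602] z 0.1498 F [-0.2 -0.7] t 34.83
```

View pics/l2.png

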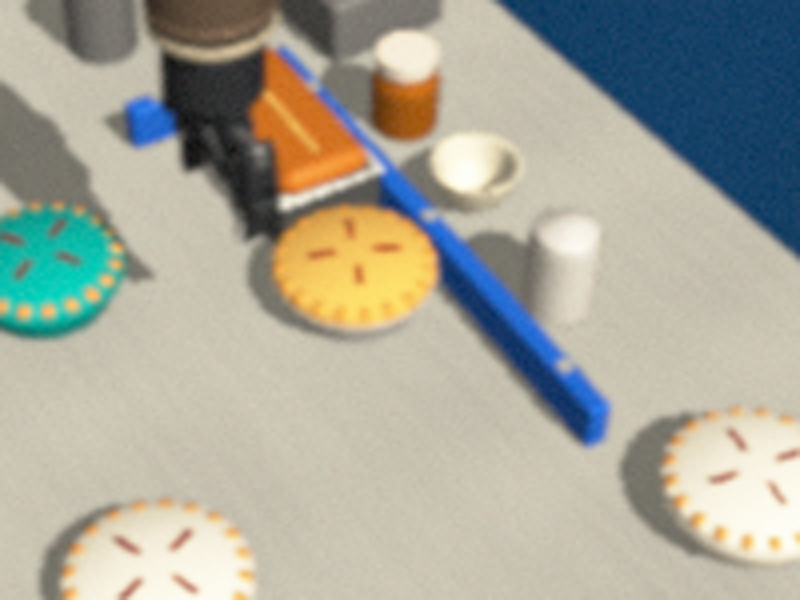

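View pics/l1.png

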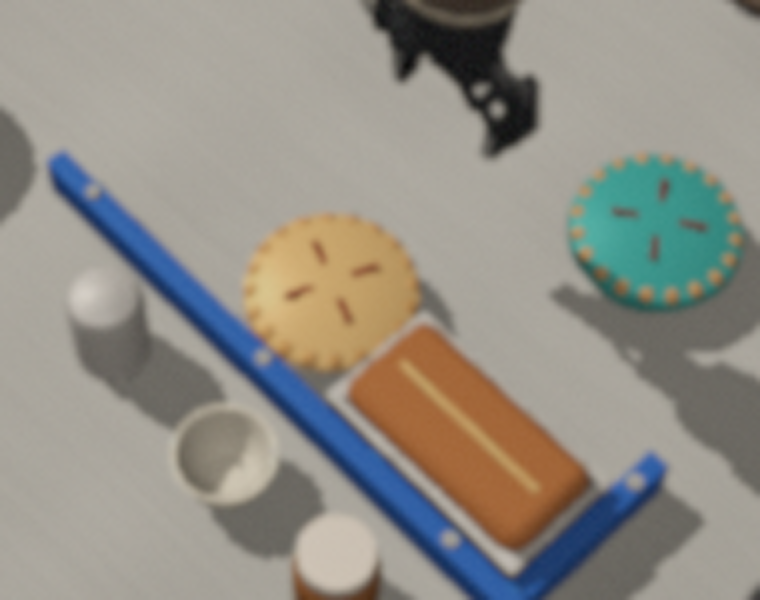

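The pie sits at the tin's end and the long rail. One gentle seating press towards the rail, biased slightly towards the tin, then a top check.

Run:
```python
from h import *
print(move_straight(W(-.185,-.256,.009),velocity=.15,max_force=12)); st("down")
print(move_straight(W(-.125,-.256,.009),velocity=.025,max_force=8)); st("press")
move_straight(W(-.175,-.256,.009),velocity=.1)
move_straight(W(-.175,-.256,.15),velocity=.25)
reach(W(.02,-.19,.25),[180,0,FD+180]);st()
d=get_image("wrist"); crop(d,60,0,390,260,2,"n3.png"); cv2.imwrite("pics/n3f.png",d["pixels"][:,:,::-1])
```

```text
False
down fence xy [-0.1846 -0.256 ] z 0.0096 F [-0.2 -0.9] t 35.92
True
press fence xy [-0.1388 -0.256 ] z 0.0085 F [-3.2 -1.6] t 37.62
 fence xy [ 0.0185 -0.1903] z 0.248 F [-0.9 -0.9] t 39.77
```

View pics/n3.png

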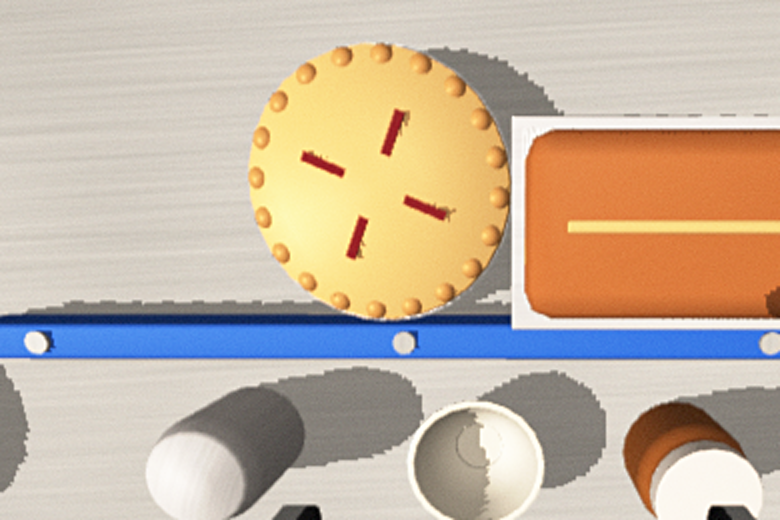

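Run:
```python
from h import *
d=get_image("wrist"); px=lambda *a:[np.array(v)/2+[60,0] for v in a]
H=hsv(d)
print("pie edges L,R,T,B",[infence(p).round(4).tolist() for p in unproj(d,px((248,180),(511,180),(385,41),(388,321)),.034)])
print("loaf free-end rim",[infence(p).round(4).tolist() for p in unproj(d,px((512,117),(512,328)),.06)])
print("rail top inner edge",[infence(p).round(4).tolist() for p in unproj(d,px((100,327),(480,326)),.045)])
c,f=fit(d,((H[...,0]>8)&(H[...,0]<32)&(H[...,1]>60)&(H[...,2]>110)),lambda x:[PIE+[x[0],x[1],0]],W(-.07,-.26,0)[:2],(175,10,140,155)); print("pie fit",infence(c).round(4),f)
# corner view
reach(W(.02,-.02,.25),[180,0,FD+180]); d=get_image("wrist"); crop(d,110,0,270,200,2.9,"o3.png") if 0 else cv2.imwrite("pics/o3.png",cv2.resize(d["pixels"][0:200,120:380,::-1],None,fx=3,fy=3,interpolation=2))
st()
```

```text
pie edges L,R,T,B [[-0.0751, -0.3308], [-0.075, -0.1917], [-0.1409, -0.2547], [-0.0004, -0.2606]]
loaf free-end rim [[-0.1016, -0.191], [-0.0003, -0.1912]]
rail top inner edge [[0.0012, -0.4154], [0.0008, -0.2086]]
pie fit [-0.0709 -0.2613] 432.5829401787149
 fence xy [ 0.0197 -0.0205] z 0.2499 F [ 1.2 -1.2] t 40.64
```

View pics/o3.png

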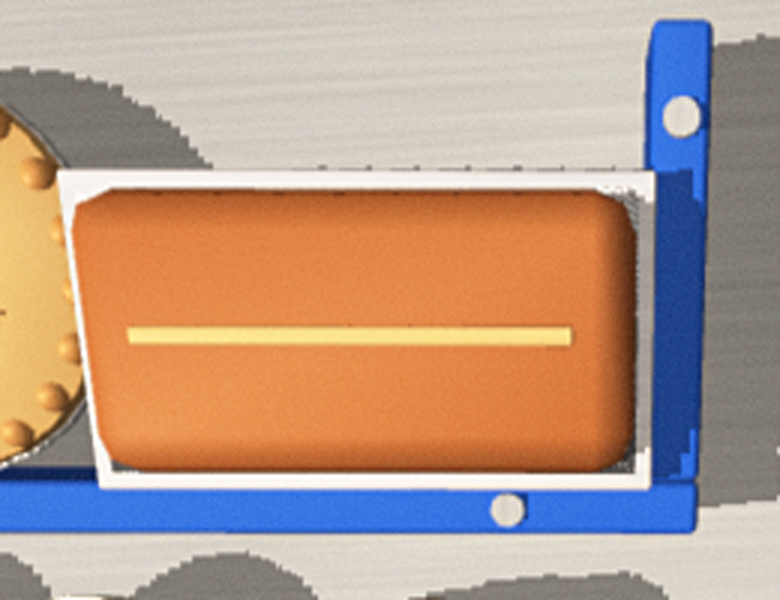

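Run:
```python
from h import *
job_done(); print(current_time())
```

```text
the job is handed in; nothing more can be done
the job is handed in; nothing more can be done
```

The loaf tin and the pie are both in place, and I handed the job in at about 41 s of the allowed 72 s. The arm was clear of everything at 250 mm height.

- **Loaf:** I pushed it with the open jaws against the long rail, then by its end into the short rail. It stopped at the same spot twice, at 16 N and 18 N. The wrist view from above shows it flush on both rails, and it looked the same after the pie work.
- **Pie:** I pushed the golden pie to the long rail, along it until it met the tin, then gave it one gentle press (8 N) towards the rail. The last pictures put its rim about 1 mm or less from the rail and from the tin's end. Its centre measured (-70.9, -261.3) mm against the target (-70, -260), within the camera's 2 mm accuracy.
- **Other things:** nothing else in the scene appeared to move in the pictures; I did not measure the bystanders again.
- **Disagreements:** the first fence estimate from the fixed cameras was about 4 mm off along the long rail. I corrected it from the wrist camera and the point where the loaf stopped. The final pie fit in the wrist picture was poor (high residual), so I relied on the pie's measured edges as well, and the two agreed to about 1 to 2 mm.

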